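# Snap a marker holder onto the bench rail

### The job

Mount the loose grey marker holder on the sloping rail, leaving about 4 cm between it and the end clamp on its left: hook its top lip over the rail's upper edge, then tilt its foot down until the clip snaps under the lower edge. Slide it left along the rail until it meets the end clamp's stop screw, press it home there with about 10 N for half a second, and let go. Work by feel: never press the holder against the screw with more than 16 N or load it against the rail with more than 25 N, and leave the other things on the bench where they are.

Things in the scene. Friction and masses are not known exactly. Their poses are not given: they have to be found in the camera images.
- holder_grip (a point): Loose grey plastic marker holder: an open two-pocket tray (44 along x, 30 wide along y, 45 mm high, walls 3.5) on a base plate 63 x 38 x 8 mm. Grip the tray across its 30 mm width. Point: middle of the tray, 45 mm above the bench at the start, 25 mm above the base plate, 20 mm below the rim. Holder axes: x to the lip, y across, z out of the tray's mouth.
- holder: The same holder, 0.11 to 0.23 kg, at the start standing level on the bench, lip away from the robot; origin 45 mm below holder_grip and 2 mm to its +x, on the undersides of lip and foot. The base's flat underside lies 12 mm above the origin, x = -34 to +29 mm, y = +-19 mm; under its ends, 12 mm deep: the rigid lip at +x, the sprung clip between two cheeks at -x.
- holder_lip (a point): Middle of the holder's width: corner where base underside and inner wall of the lip meet, 26 mm along +x and 33 mm below holder_grip, holder axes. The lip turns 5 mm back towards the foot, leaving a pocket 6.5 mm high (8 at its mouth) for the 3 mm rail edge, enough with the holder tilted up to 40 deg. While lowering past the edge keep this corner 7 mm or more beyond it.
- holder_foot (a point): Middle of the holder's width: the place on the base's underside that comes to lie on the rail's lower edge; 44 mm towards the foot (-x) from holder_lip, holder axes.
- foot_clip (a joint): The black sprung clip at the holder's foot, m: 0 = out (at rest or snapped under the rail), up to 0.006 = pushed back. Its nose reaches 3 mm under the rail's lower edge and has a sloping lead-in below; tilting the foot down pushes it back 3 mm against its spring (about 2 to 6 N of press at the foot), then it springs out to 0.
- rail: Aluminium hat rail fixed on a grey sheet-metal stand that slopes up at 20 deg away from the robot. Axes: x up the slope, y along the rail to the left, z out of the slope. 220 mm long; flange 44 mm wide, 3 mm thick, outer face 20 mm off the sloping plate (100 x 240 mm); web 20 mm wide, so 12 mm of flange stands free at each edge. Origin: middle of the plate's face, 35 mm above the bench.
- rail_top (a point): Middle of the rail's length, upper edge of the flange at its outer face (22 mm up-slope and 20 mm out from the rail's origin, about 61 mm above the bench); rail axes. On the mounted holder, holder_lip lies on this edge line, holder_foot on the lower one, and the z axes are parallel.
- rail_low (a point): Middle of the rail's length, lower edge of the flange at its outer face; rail axes.
- end_clamp: End clamp, a low grey block (54 x 12 x 14 mm) fast across the rail, 7.5 mm higher than the flange. Origin: on its right-hand face (looking to -y of the rail), on the flange's upper edge line, 45 to 90 mm left of the rail's middle; rail axes. From that face a 7 mm steel stop screw sticks out to the right, at mid-width of the rail, by 3 to 28 mm: how far is not reported, feel for it. It does not give.
- marker_black: black marker pen lying on the bench, a bystander; origin under its middle
- rubber_stamp: wooden rubber stamp, a bystander; origin under its middle
- ink_pad: flat steel ink pad, a bystander; origin under its middle
- kraft_box_2: small kraft box, a bystander; origin under its middle
- eraser: small eraser, a bystander; origin under its middle
- label_roll: white roll of labels on end, a bystander; origin under its middle
- binder_clip_0: black binder clip, a bystander; origin under its middle
- card_stack: stack of cards, a bystander; origin under its middle
There are look-alikes about, which are no part of the job. What is shaped like the holder but yellow is not meant.

How it is judged:
On the way, in this order (a step that is already met when the one before it is completed fails the run):
1. the lip is hooked round the rail's upper edge with the foot still tilted up (x of holder_lip in the frame of rail_top between -0.003 and 0.0032 m and z of holder_lip in the frame of rail_top between -0.004 and 0.0025 m and angle between the z axis of holder and the z axis of rail, either way round above 0.2 rad and z of holder_foot in the frame of rail_low above 0.007 m), for 0.1 s.
2. the holder is down flat on the rail with its clip snapped, still at least 33 mm to the right of the end clamp (x of holder_lip in the frame of rail_top between -0.0025 and 0.0025 m and z of holder_lip in the frame of rail_top between -0.0015 and 0.0015 m and z of holder_foot in the frame of rail_low between -0.0015 and 0.0015 m and value of joint foot_clip below 0.001 m and y of holder_lip in the frame of end_clamp below -0.052 m), for 0.2 s.
3. the holder is pressed sideways against the end clamp's stop screw with more than 6 N for 0.2 s (y of holder_lip in the frame of end_clamp between -0.0485 and -0.0205 m and contact force between holder and end_clamp above 6 N), for 0.2 s.
At the end, for the whole second after the job is handed in: The holder is mounted: its underside within 1.5 mm of the rail's outer face at both edges, lip on the upper edge within 2.5 mm, clip sprung out to less than 1 mm; it stands where the stop screw stopped it, 1.5 to 29.5 mm from the end clamp; at rest and released (x of holder_lip in the frame of rail_top between -0.0025 and 0.0025 m and z of holder_lip in the frame of rail_top between -0.0015 and 0.0015 m and z of holder_foot in the frame of rail_low between -0.0015 and 0.0015 m and value of joint foot_clip below 0.001 m and y of holder_lip in the frame of end_clamp between -0.0485 and -0.0205 m and linear speed of holder below 0.01 m/s and contact force between the fingers and holder below 0.1 N); the robot touches nothing.
It fails at once if the holder is loaded against the rail or clamp with more than 25 N (contact force between holder and rail above 25 N).
It fails at once if the holder is pressed against the stop screw or end clamp with more than 16 N (contact force between holder and end_clamp above 16 N).
It fails at once if another thing on the bench is moved by more than 20 mm (distance of any of marker_black, rubber_stamp, ink_pad, kraft_box_2, eraser, label_roll, binder_clip_0, card_stack from where it was at the start of the episode above 0.02 m).
It also fails if it takes over 58 s, if anything falls off the work surface, if the arm or the gripper's body presses on something with over 40 N, if the wrist force passes 120 N, or if a joint passes its speed limit or range.

### The arm

A 7-joint arm with a two-finger parallel gripper is mounted at the origin on a cart in front of the work surface, level with it; the furniture and walls round the work are solid. World frame = base frame: x ahead of the robot, y to its left, z up, the work surface at z = 0. Lengths are in m, angles in rad, forces in N, time in s.
With the tool pointing down it reaches from about 0.425 to 0.925 m from the base axis. Payload 6.8 kg.
Tool frame: the origin (TCP) lies midway between the tips of the shut fingers; the grasp point (between the pads) lies 19 mm behind it; z points along the fingers, y is the line along which they close (so a half turn about z gives the same grasp; the last joint's range is limited). The gripper opens to 88 mm and grips with 3 to 60 N. Pads are 20 mm wide; open, the fingers measure 115 mm over their backs; the gripper's body (75 mm by 178 mm) begins 61 mm behind the grasp point.
Start: joints at [1.084, 0.477, 0.022, 1.555, -0.011, 1.109, -0.083], TCP at [0.25, -0.627, 0.223] pointing down, gripper open.
Joint ranges: [-2.96, 2.96], [-0.34, 2.1], [-1.41, 1.46], [0.24, 2.44], [-1.37, 4.51], [0.17, 1.92], [-2.96, 2.96]. Speed limits (rad/s): [2.39, 2.39, 3.14, 3.14, 3.14, 3.14, 3.14].

### API

Orientations are given as a unit quaternion [w, x, y, z].
In Python, from plant import env, capture, get_calibration, find_in, landmark_of gives the robot as it stands.
- The arm moves only by the shell command python3 -m creep 'ROWS' [FORCE]. ROWS is JSON, a list of rows, each an object with "claw": the finger opening in mm, from 0 to 87.8; "slide": the shift along the tool's x, y, z in mm, a list of three; "spin": the turn about the tool's z in degrees. In form: [{"claw": claw, "slide": [tx, ty, tz], "spin": spin}, ...]. A call has 1 to 5 rows; each row shifts and turns the commanded pose from where the row before left it, along the tool's axes as they then stand; what a row does not reach is not made up. A row lasts 1/10 s, in which the tool goes at most 50 mm and 8.59 degrees, less where a joint would pass 70% of its speed; a pose out of reach is approached as far as the arm can. A call is refused whole if a number of a shift passes 50 or a number of a turn 8.59, either way. A call with a gripper value outside its range is refused whole. The fingers move at their own pace and stop on an object; FORCE is the grip in N (left out, the last holds). Time passes only in rows, so rows that do not move let the fingers close. It gives the time, the measured TCP pose, the force, the opening and the grip force at its end, in the units of the state.
- env.sense(): the state, without advancing time (a new reading comes with each control period).
- capture(name): name is "side" or "top"; returns (picture, depth): 400x640x3 uint8, blue, green, red; 400x640 float32, m along the optical axis (not along the pixel's ray), 0 where there is no reading.
- get_calibration(name): a dict with "camera_matrix" (3x3 intrinsics, pixels), "xyz" and "orientation" of the camera in the world. Camera axes: x right, y down, z forward; pixel columns grow to the right and rows downward; lengths in m; the calibration is good to about 2 mm. A picture is of the moment at which its call begins. get_calibration takes no time and is no camera call.
- env.close_job(): hands the job in; it is judged then, once.
Trained networks look in the newest picture that a camera, given by its name, has taken for a name from the list of things; names that differ only in an ending like _2 or _b are one class to them, and where a whole thing is asked for, a point or a joint stands for the part that bears it (a point fixed in the world has none). Each returns a list of dicts, best first, with "conf" (0 to 1); they miss things now and then, are a little off and sometimes report something else, mostly with a low value. They report only what shows in the picture. A call takes as long as a camera call. They do not tell look-alikes from the thing itself.
- find_in(name, camera): "xyz" ([x, y, z] in m, in the coordinates of the camera as it stood for that picture, good to about 4 mm: the middle of the surface that is visible of it).
- landmark_of(name, camera): "xyz" ([x, y, z] in m, in the coordinates of the camera as it stood for that picture, good to about 4 mm: a listed point, or the origin of a listed thing).
The state is a dict: "t": time; "joint_pos": joint angles; "joint_vel": joint speeds; "effort": joint torques, N m; "position": TCP position; "eef_rot": TCP orientation; "wrist_force": force on the tool from outside, world axes, zero at the start; "ft_torque": the same for the moment, N m; "width": finger opening in m; "grip_force": force on a finger pad.
Only numpy, scipy, OpenCV 4.12 (cv2) and the standard library are available. Lean on these libraries where they do the work, as an engineer would, in place of code of your own. Each camera call takes 0.05 s, during which the arm holds its last target. There are 200 camera calls.

## Working session

There is one attempt and no reset: what is moved stays moved. The work goes in short steps, Python scripts to look and compute and a shell command to move; the robot and the scene stay as the last step left them, time stands still between calls to the robot, and variables do not carry over. Pictures are saved under pics/ and viewed, at most 10 in all, crops included, and the job is handed in when it is done.

```bash
ls; mkdir -p pics; cat > h.py <<'E'
import numpy as np, cv2
from scipy.spatial.transform import Rotation as R
from plant import env, capture, get_calibration, find_in, landmark_of
def Rq(q): return R.from_quat([q[1],q[2],q[3],q[0]])
def w(cam,p):
    c=get_calibration(cam); return Rq(c["orientation"]).apply(p)+np.array(c["xyz"])
def px(cam,P):
    c=get_calibration(cam); q=Rq(c["orientation"]).inv().apply(np.array(P)-c["xyz"]); u=np.array(c["camera_matrix"])@q; return (u[:2]/u[2]).round()
def cloud(cam,d):
    c=get_calibration(cam); K=np.array(c["camera_matrix"]); v,u=np.indices(d.shape)
    p=np.stack([(u-K[0,2])/K[0,0]*d,(v-K[1,2])/K[1,1]*d,d],-1)
    return Rq(c["orientation"]).apply(p.reshape(-1,3)).reshape(p.shape)+np.array(c["xyz"])
E
python3 - <<'E'
from h import *
np.set_printoptions(precision=4,suppress=True)
for cam in ("top","side"):
    im,d=capture(cam); cv2.imwrite(f"pics/{cam}0.png",im); np.save(f"{cam}0.npy",d)
    print(cam,get_calibration(cam))
    for n in ("holder_grip","rail","rail_top","rail_low","end_clamp","holder_lip"):
        for r in landmark_of(n,cam)[:3]:
            P=w(cam,r["xyz"]); print(n,r["conf"],P,px(cam,P))
print(env.sense())
E
```

```text
pics
top {'camera_matrix': array([[408.8012,   0.    , 323.1731],
       [  0.    , 408.8012, 198.5177],
       [  0.    ,   0.    ,   1.    ]]), 'xyz': array([ 0.3401, -0.0986,  1.3253]), 'orientation': array([ 0.0524, -0.7037,  0.7068, -0.051 ])}
holder_grip 0.73 [ 0.4385 -0.1215  0.0457] [331. 227.]
holder_grip 0.6 [ 0.4217 -0.1203  0.0092] [331. 233.]
holder_grip 0.5 [ 0.3606 -0.036   0.0416] [304. 252.]
rail 0.69 [0.6373 0.0072 0.0352] [291. 166.]
rail_top 0.58 [0.6463 0.0057 0.0618] [291. 161.]
rail_low 0.83 [0.6069 0.0074 0.0475] [291. 174.]
end_clamp 0.68 [ 0.4087 -0.3333  0.0042] [397. 237.]
end_clamp 0.59 [0.6531 0.059  0.0554] [274. 160.]
holder_lip 0.8 [ 0.4615 -0.1293  0.0096] [333. 221.]
holder_lip 0.77 [ 0.3507 -0.0585  0.0121] [312. 255.]
side {'camera_matrix': array([[496.1052,   0.    , 315.7024],
       [  0.    , 496.1052, 196.9086],
       [  0.    ,   0.    ,   1.    ]]), 'xyz': array([0.3137, 1.0269, 0.7433]), 'orientation': array([ 0.05  , -0.0795,  0.8632, -0.496 ])}
holder_grip 0.89 [ 0.3534 -0.028   0.0437] [380. 228.]
holder_grip 0.55 [ 0.4404 -0.1243  0.0
[... 293 characters left out ...]
] [258. 231.]
holder_lip 0.9 [ 0.3495 -0.0598  0.0068] [382. 233.]
holder_lip 0.88 [ 0.4635 -0.1286  0.0101] [342. 214.]
holder_lip 0.65 [ 0.4358 -0.1222  0.0008] [352. 219.]
{'t': 0.7, 'joint_pos': array([ 1.0839,  0.477 ,  0.0224,  1.5554, -0.0115,  1.1093, -0.0831]), 'joint_vel': array([ 0.0019, -0.0016, -0.0007,  0.0021, -0.0013,  0.0011, -0.0015]), 'effort': array([ -0.0004, -58.2561,   1.5328, -27.2884,  -0.0543,   0.0098,
         0.0001]), 'position': array([ 0.2496, -0.6272,  0.2227]), 'eef_rot': array([0.    , 0.9821, 0.1882, 0.    ]), 'wrist_force': array([-0.3646,  0.0146, -0.242 ]), 'ft_torque': array([-0.019 ,  0.0324, -0.0028]), 'grip_force': 0.0, 'width': 0.08772633478415524}
```

```bash
python3 - <<'E'
import cv2,numpy as np
t=cv2.imread("pics/top0.png")[130:290,240:440]; s=cv2.imread("pics/side0.png")[170:290,220:420]
t=cv2.resize(t,None,fx=3.2,fy=3.2,interpolation=cv2.INTER_CUBIC)
cv2.imwrite("pics/ct.png",t)
cv2.imwrite("pics/cs.png",cv2.resize(s,None,fx=4,fy=4,interpolation=cv2.INTER_CUBIC))
E
```

```text
(no output)
```

View pics/ct.png

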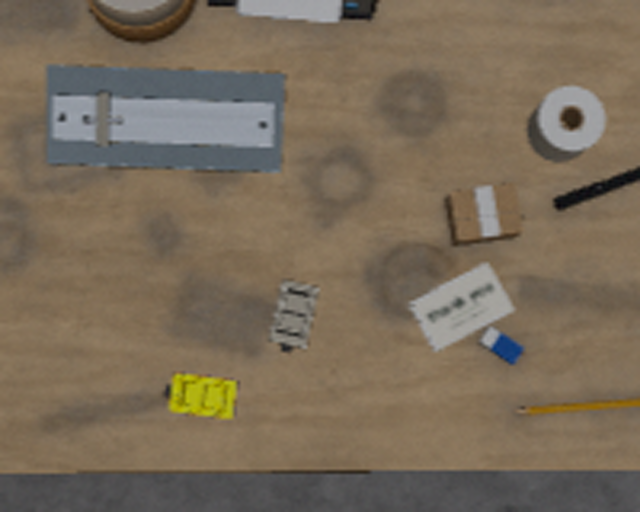

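View pics/cs.png

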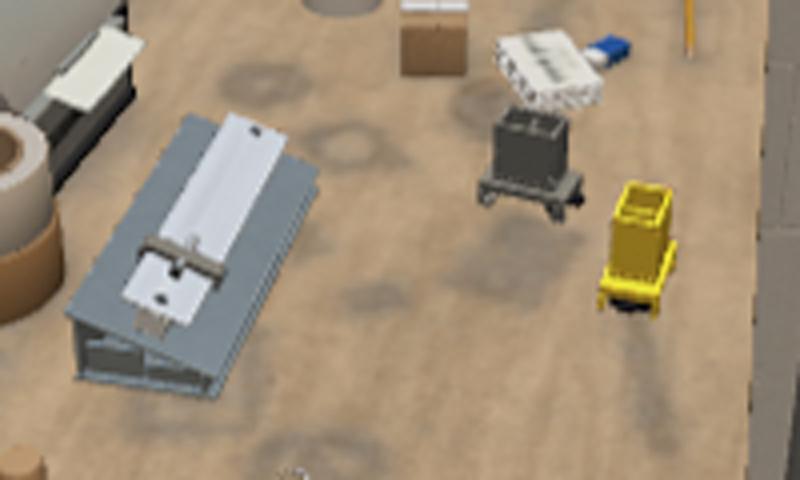

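Top view: the grey holder is at px (332,228), with its clip towards the robot and its lip away. The yellow look-alike is at (303,254). Only the grey one fits, and both enlarged crops confirm it. The rail is at (291,166) with the clamp at its left, px (272,167). Next I'll fit the yaws and positions.

```bash
python3 - <<'E'
from h import *
np.set_printoptions(precision=4,suppress=True)
for cam in ("top","side"):
    im=cv2.imread(f"pics/{cam}0.png"); C=cloud(cam,np.load(f"{cam}0.npy"))
    near=np.hypot(C[...,0]-.44,C[...,1]+.123)<.06
    for lo,hi in ((.012,.03),(.045,.08)):
        P=C[near&(C[...,2]>lo)&(C[...,2]<hi)]
        print(cam,"holder",lo,len(P),P.mean(0) if len(P) else 0, cv2.minAreaRect(P[:,:2].astype(np.float32)*1000) if len(P)>4 else 0, P[:,2].max() if len(P) else 0)
    g=im.min(2); hsv=cv2.cvtColor(im,cv2.COLOR_BGR2HSV)
    m=(np.abs(C[...,0]-.63)<.08)&(np.abs(C[...,1]-.01)<.16)&(g>165)&(hsv[...,1]<40)&(C[...,2]>.02)
    P=C[m]; c=P.mean(0); n=np.linalg.svd(P-c)[2][2]; n*=np.sign(n[2])
    print("flange",len(P),c,n,"slope",np.degrees(np.arccos(n[2])), "std",((P-c)@n).std(),cv2.minAreaRect(P[:,:2].astype(np.float32)*1000), "nyaw",np.degrees(np.arctan2(-n[1],-n[0])))
    # stand blue-grey
    m=(np.abs(C[...,0]-.63)<.09)&(np.abs(C[...,1]-.01)<.16)&(hsv[...,1]>25)&(hsv[...,0]>90)&(hsv[...,0]<125)&(C[...,2]>.01)
    P=C[m]; print("plate",len(P),P.mean(0),cv2.minAreaRect(P[:,:2].astype(np.float32)*1000))
E
```

```text
top holder 0.012 156 [ 0.4362 -0.1227  0.0216] ((437.0387878417969, -122.90294647216797), (37.851951599121094, 66.306640625), 77.26468658447266) 0.029477005717996496
top holder 0.045 70 [ 0.438  -0.123   0.0629] ((438.66680908203125, -123.12416076660156), (29.7041072845459, 43.936248779296875), 77.09796905517578) 0.07181206536909568
flange 0 [nan nan nan] [0. 0. 1.] slope 0.0 std nan ((0.0, 0.0), (0.0, 0.0), 0.0) nyaw -180.0
plate 1279 [0.6364 0.0051 0.0371] ((634.3187866210938, 7.365364074707031), (234.12290954589844, 93.94949340820312), 87.71871948242188)
side holder 0.012 165 [ 0.4336 -0.1095  0.0208] ((435.2568054199219, -112.11339569091797), (70.6914291381836, 41.547237396240234), 8.065863609313965) 0.029798755541265987
side holder 0.045 210 [ 0.4368 -0.1181  0.0578] ((437.0472717285156, -120.43177032470703), (38.54631423950195, 46.384769439697266), 81.238037109375) 0.06895926280026543
flange 798 [0.625  0.0111 0.0542] [-0.3477  0.0148  0.9375] slope 20.36363921027204 std 0.0017735048542755962 ((623.8828125, 9.636680603027344), (224.13079833984375, 43.88483810424805), 87.7768783569336) nyaw -2.4395483124144572
plate 1169 [0.6308 0.0286 0.0343] ((631.7733764648438, 10.470985412597656), (240.23153686523438, 92.21585083007812), 87.55824279785156)<stdin>:11: RuntimeWarning: Mean of empty slice.
  ret = um.true_divide(
  ret = _var(a, axis=axis, dtype=dtype, out=out, ddof=ddof,
  arrmean = um.true_divide(arrmean, div, out=arrmean,
  ret = ret.dtype.type(ret / rcount)
```

```bash
python3 -m creep '[{"claw":87,"slide":[0,0,0],"spin":8},{"claw":87,"slide":[0,0,0],"spin":8},{"claw":87,"slide":[0,0,0],"spin":8},{"claw":87,"slide":[0,0,0],"spin":8},{"claw":87,"slide":[0,0,0],"spin":4}]' 20
```

```text
t: 1.2
position: [0.2497, -0.6271, 0.2227]
eef_rot: [0.0, 0.992, -0.127, -0.0]
wrist_force: [0.3, 0.3, -0.3]
width: 0.087
grip_force: 0.0
```

```bash
python3 -m creep '[{"claw":87,"slide":[0,0,0],"spin":-1.6},{"claw":87,"slide":[6.4,-48.5,0],"spin":0},{"claw":87,"slide":[6.4,-48.5,0],"spin":0},{"claw":87,"slide":[6.4,-48.5,0],"spin":0},{"claw":87,"slide":[6.4,-48.5,0],"spin":0}]' >/dev/null
python3 -m creep '[{"claw":87,"slide":[6.4,-48.5,0],"spin":0},{"claw":87,"slide":[6.4,-48.5,0],"spin":0},{"claw":87,"slide":[6.4,-48.5,0],"spin":0},{"claw":87,"slide":[6.4,-48.5,0],"spin":0},{"claw":87,"slide":[6.4,-48.5,0],"spin":0}]'
python3 -m creep '[{"claw":87,"slide":[6.4,-48.5,0],"spin":0},{"claw":87,"slide":[6.4,-48.5,20],"spin":0},{"claw":87,"slide":[0,0,40],"spin":0},{"claw":87,"slide":[0,0,0],"spin":0},{"claw":87,"slide":[0,0,0],"spin":0}]'
```

```text
t: 2.2
position: [0.4022, -0.2122, 0.2231]
eef_rot: [0.0, 0.994, -0.109, 0.001]
wrist_force: [1.3, -0.1, 0.6]
width: 0.0871
grip_force: 0.0
t: 2.7
position: [0.4341, -0.1253, 0.164]
eef_rot: [0.0, 0.994, -0.11, -0.001]
wrist_force: [0.0, 0.1, 0.4]
width: 0.087
grip_force: 0.0
```

```bash
python3 -m creep '[{"claw":87,"slide":[3.8,-3.2,40],"spin":0},{"claw":87,"slide":[0,0,45],"spin":0},{"claw":87,"slide":[0,0,35],"spin":0},{"claw":87,"slide":[0,0,10],"spin":0},{"claw":87,"slide":[0,0,6],"spin":0}]'
python3 -m creep '[{"claw":20,"slide":[0,0,0],"spin":0},{"claw":20,"slide":[0,0,0],"spin":0},{"claw":20,"slide":[0,0,0],"spin":0},{"claw":20,"slide":[0,0,0],"spin":0},{"claw":20,"slide":[0,0,0],"spin":0}]' 20
```

```text
t: 3.2
position: [0.4397, -0.1235, 0.0283]
eef_rot: [0.0, 0.994, -0.111, 0.0]
wrist_force: [0.2, 1.0, 1.5]
width: 0.0871
grip_force: 0.0
t: 3.7
position: [0.4395, -0.1224, 0.0283]
eef_rot: [0.0, 0.994, -0.111, 0.001]
wrist_force: [0.5, 0.5, -0.9]
width: 0.0506
grip_force: 0.0
```

```bash
python3 -m creep '[{"claw":20,"slide":[0,0,0],"spin":0},{"claw":20,"slide":[0,0,0],"spin":0},{"claw":20,"slide":[0,0,0],"spin":0},{"claw":20,"slide":[0,0,0],"spin":0},{"claw":20,"slide":[0,0,0],"spin":0}]' 20
python3 -m creep '[{"claw":20,"slide":[0,0,-10],"spin":0},{"claw":20,"slide":[0,0,-40],"spin":0},{"claw":20,"slide":[0,0,-50],"spin":0},{"claw":20,"slide":[0,0,0],"spin":-5},{"claw":20,"slide":[0,0,0],"spin":-5.4}]'
python3 - <<'E'
from h import *
np.set_printoptions(precision=4,suppress=True)
im,d=capture("side"); s=env.sense(); print(s["position"],s["eef_rot"],s["wrist_force"],s["width"])
u=px("side",s["position"]).astype(int); print(u)
for n in ("holder_grip","holder_lip"):
    for r in landmark_of(n,"side")[:3]: print(n,r["conf"],w("side",r["xyz"]))
cv2.imwrite("pics/lift.png",cv2.resize(im[u[1]-50:u[1]+50,u[0]-65:u[0]+65],None,fx=5,fy=5,interpolation=cv2.INTER_CUBIC))
E
```

```text
t: 4.2
position: [0.4391, -0.1224, 0.0277]
eef_rot: [0.0, 0.994, -0.111, -0.0]
wrist_force: [-1.0, 0.7, 1.7]
width: 0.0301
grip_force: 20.0
t: 4.7
position: [0.4401, -0.1226, 0.13]
eef_rot: [0.0, 1.0, -0.018, 0.002]
wrist_force: [-0.5, -0.1, -0.9]
width: 0.0295
grip_force: 20.0
[ 0.4394 -0.1225  0.1291] [ 0.0003  0.9999 -0.0159  0.001 ] [ 0.3393 -0.4546 -2.8391] 0.029881601011325854
[352 178]
holder_grip 0.86 [ 0.3538 -0.0266  0.0458]
holder_grip 0.55 [ 0.4406 -0.1252  0.1488]
holder_lip 0.62 [ 0.4642 -0.1251  0.1118]
```

View pics/lift.png

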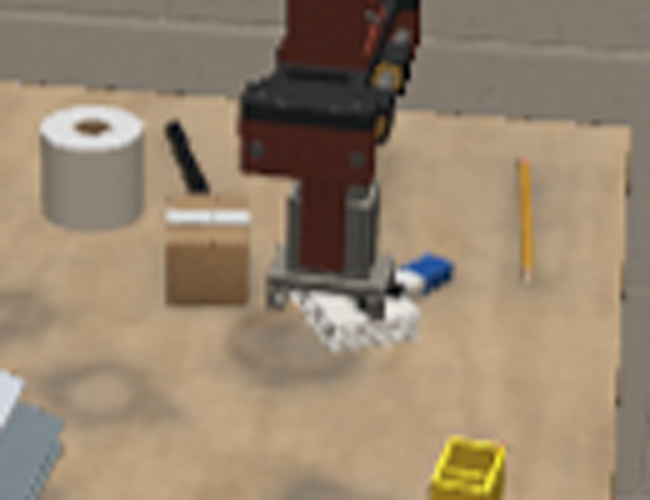

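```bash
python3 -m creep '[{"claw":20,"slide":[0,0,0],"spin":0.5},{"claw":20,"slide":[46.6,-32.3,0],"spin":0},{"claw":20,"slide":[46.6,-32.3,0],"spin":0},{"claw":20,"slide":[46.6,-32.3,0],"spin":0},{"claw":20,"slide":[46.6,-32.3,0],"spin":0}]'
python3 -m creep '[{"claw":20,"slide":[0,0,0],"spin":0},{"claw":20,"slide":[0,0,0],"spin":0},{"claw":20,"slide":[0,0,0],"spin":0}]'
python3 - <<'E'
from h import *
np.set_printoptions(precision=4,suppress=True)
s=env.sense(); print(s["position"],s["eef_rot"],s["wrist_force"])
im,d=capture("side"); 
for n in ("holder_lip","rail_top","end_clamp","rail_low"):
    for r in landmark_of(n,"side")[:2]: print(n,r["conf"],w("side",r["xyz"]))
cv2.imwrite("pics/pre.png",cv2.resize(im[150:270,200:360],None,fx=5,fy=5,interpolation=cv2.INTER_CUBIC))
E
```

```text
t: 5.35
position: [0.61, -0.0155, 0.1272]
eef_rot: [0.0, 1.0, -0.026, -0.001]
wrist_force: [0.5, -0.2, -0.8]
width: 0.0299
grip_force: 20.0
t: 5.65
position: [0.6074, -0.0177, 0.127]
eef_rot: [0.0, 1.0, -0.025, -0.001]
wrist_force: [-0.6, 0.4, -1.8]
width: 0.0296
grip_force: 20.0
[ 0.6074 -0.0177  0.127 ] [ 0.0005  0.9997 -0.0253 -0.0011] [-0.5667  0.4446 -1.8125]
holder_lip 0.87 [ 0.3517 -0.0582  0.0112]
holder_lip 0.72 [ 0.6312 -0.0198  0.1091]
rail_top 0.94 [0.6445 0.0108 0.0611]
end_clamp 0.73 [ 0.4006 -0.3337 -0.0031]
end_clamp 0.5 [0.6474 0.0631 0.0625]
rail_low 0.98 [0.6062 0.0092 0.0445]
```

View pics/pre.png

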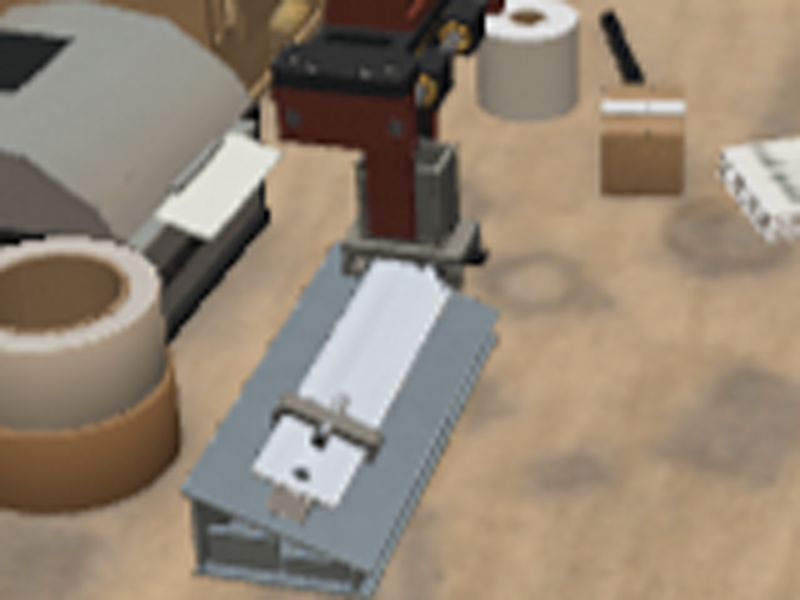

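```bash
python3 -m creep '[{"claw":20,"slide":[0,0,0],"spin":-0.5},{"claw":20,"slide":[22.9,-18.6,0],"spin":0},{"claw":20,"slide":[0,0,0],"spin":0},{"claw":20,"slide":[0,0,0],"spin":0},{"claw":20,"slide":[0,0,0],"spin":0}]'
python3 -m creep '[{"claw":20,"slide":[0,0,15],"spin":0},{"claw":20,"slide":[0,0,10],"spin":0},{"claw":20,"slide":[0,0,0],"spin":0},{"claw":20,"slide":[0,0,0],"spin":0}]'
```

```text
t: 6.4
position: [0.6318, 0.0003, 0.1276]
eef_rot: [0.0, 1.0, -0.02, -0.0]
wrist_force: [0.8, -1.1, -1.5]
width: 0.0299
grip_force: 20.0
t: 6.8
position: [0.6319, 0.0009, 0.102]
eef_rot: [0.0, 1.0, -0.02, -0.001]
wrist_force: [0.0, 0.0, -2.0]
width: 0.03
grip_force: 20.0
```

```bash
python3 -m creep '[{"claw":20,"slide":[0,0,9],"spin":0},{"claw":20,"slide":[0,0,7],"spin":0},{"claw":20,"slide":[0,0,0],"spin":0},{"claw":20,"slide":[0,0,0],"spin":0}]'
python3 -m creep '[{"claw":20,"slide":[0,0,2],"spin":0},{"claw":20,"slide":[0,0,1],"spin":0},{"claw":20,"slide":[0,0,0],"spin":0}]'
python3 -m creep '[{"claw":20,"slide":[0,0,1],"spin":0},{"claw":20,"slide":[0,0,1],"spin":0},{"claw":20,"slide":[0,0,0],"spin":0}]'
```

```text
t: 7.2
position: [0.6323, 0.0011, 0.0864]
eef_rot: [0.0, 1.0, -0.02, -0.0]
wrist_force: [0.8, -0.4, -0.8]
width: 0.0302
grip_force: 20.0
t: 7.5
position: [0.6324, 0.0011, 0.0837]
eef_rot: [-0.0, 1.0, -0.02, 0.0]
wrist_force: [1.0, 0.2, -2.2]
width: 0.03
grip_force: 20.0
t: 7.8
position: [0.6324, 0.0011, 0.0816]
eef_rot: [0.0, 1.0, -0.02, -0.0]
wrist_force: [0.0, 0.1, -1.9]
width: 0.0297
grip_force: 20.0
```

```bash
python3 -m creep '[{"claw":20,"slide":[0,0,1],"spin":0},{"claw":20,"slide":[0,0,1],"spin":0},{"claw":20,"slide":[0,0,0],"spin":0}]' | grep -E "pos|wrist"
python3 -m creep '[{"claw":20,"slide":[0,0,1],"spin":0},{"claw":20,"slide":[0,0,0],"spin":0}]'| grep -E "pos|wrist"
python3 -m creep '[{"claw":20,"slide":[0,0,1],"spin":0},{"claw":20,"slide":[0,0,0],"spin":0}]'| grep -E "pos|wrist"
```

```text
position: [0.6323, 0.001, 0.0796]
wrist_force: [-0.2, -0.0, -1.6]
position: [0.6324, 0.001, 0.0786]
wrist_force: [-0.3, -0.6, -0.8]
position: [0.6324, 0.0011, 0.0776]
wrist_force: [-0.2, 0.4, -2.2]
```

```bash
python3 -m creep '[{"claw":20,"slide":[0,0,0.7],"spin":0},{"claw":20,"slide":[0,0,0],"spin":0}]' | grep -E "pos|wrist"
python3 -m creep '[{"claw":20,"slide":[0,0,0.7],"spin":0},{"claw":20,"slide":[0,0,0],"spin":0}]'| grep -E "pos|wrist"
```

```text
position: [0.6325, 0.0011, 0.0771]
wrist_force: [-0.7, -0.5, -0.2]
position: [0.6325, 0.0011, 0.0769]
wrist_force: [-1.7, -0.4, 3.8]
```

```bash
python3 -m creep '[{"claw":20,"slide":[0,0,-1.5],"spin":0},{"claw":20,"slide":[-4,0,0],"spin":0},{"claw":20,"slide":[-4,0,0],"spin":0},{"claw":20,"slide":[0,0,0],"spin":0}]' | grep -E "pos|wrist"
python3 -m creep '[{"claw":20,"slide":[-1,0,0],"spin":0},{"claw":20,"slide":[-1,0,0],"spin":0},{"claw":20,"slide":[0,0,0],"spin":0}]' | grep -E "pos|wrist"
python3 -m creep '[{"claw":20,"slide":[-1,0,0],"spin":0},{"claw":20,"slide":[0,0,0],"spin":0}]'| grep -E "pos|wrist"
```

```text
position: [0.6236, 0.0014, 0.0776]
wrist_force: [0.1, 0.0, -2.4]
position: [0.6231, 0.0014, 0.078]
wrist_force: [2.3, -0.7, -2.9]
position: [0.6229, 0.0014, 0.0782]
wrist_force: [5.3, 0.4, -4.8]
```

```bash
python3 -m creep '[{"claw":20,"slide":[0,0,0.5],"spin":0},{"claw":20,"slide":[0,0,0],"spin":0}]' 12 | grep -E "pos|wrist"
python3 -m creep '[{"claw":20,"slide":[-1,0,0.8],"spin":0},{"claw":20,"slide":[-1,0,0.8],"spin":0},{"claw":20,"slide":[0,0,0],"spin":0}]'
python3 -m creep '[{"claw":20,"slide":[-1,0,0.8],"spin":0},{"claw":20,"slide":[-1,0,0.9],"spin":0},{"claw":20,"slide":[0,0,0],"spin":0}]'
```

```text
position: [0.6226, 0.0014, 0.078]
wrist_force: [4.7, -0.9, -1.0]
t: 10.3
position: [0.6194, 0.0016, 0.0758]
eef_rot: [0.0, 1.0, -0.02, 0.0]
wrist_force: [4.4, -1.0, 0.5]
width: 0.03
grip_force: 12.0
t: 10.6
position: [0.617, 0.0018, 0.0739]
eef_rot: [-0.0, 1.0, -0.02, -0.0]
wrist_force: [2.0, 0.1, 1.0]
width: 0.0302
grip_force: 12.0
```

```bash
python3 -m creep '[{"claw":20,"slide":[-1,0,1],"spin":0},{"claw":20,"slide":[-1,0,1.2],"spin":0},{"claw":20,"slide":[0,0,0],"spin":0}]'|grep -E "pos|wrist"
python3 - <<'E'
from h import *
np.set_printoptions(precision=4,suppress=True)
im,d=capture("side"); s=env.sense(); print(s["wrist_force"],s["ft_torque"])
u=px("side",s["position"]).astype(int)
for n in ("holder_lip","holder_foot","holder_grip"):
    for r in landmark_of(n,"side")[:2]: print(n,r["conf"],w("side",r["xyz"]))
cv2.imwrite("pics/tilt.png",cv2.resize(im[u[1]-35:u[1]+35,u[0]-45:u[0]+45],None,fx=8,fy=8,interpolation=cv2.INTER_CUBIC))
E
```

```text
position: [0.615, 0.0018, 0.072]
wrist_force: [1.8, -0.6, 4.2]
[ 0.8017 -0.0523  5.4503] [-0.0121 -0.255  -0.0516]
holder_lip 0.91 [ 0.3488 -0.0631  0.0147]
holder_lip 0.73 [0.6436 0.0088 0.0595]
holder_foot 0.94 [ 0.3584 -0.0156  0.0111]
holder_foot 0.71 [0.5984 0.006  0.0557]
holder_grip 0.97 [ 0.3515 -0.0317  0.0448]
holder_grip 0.85 [0.6162 0.0004 0.0908]
```

View pics/tilt.png

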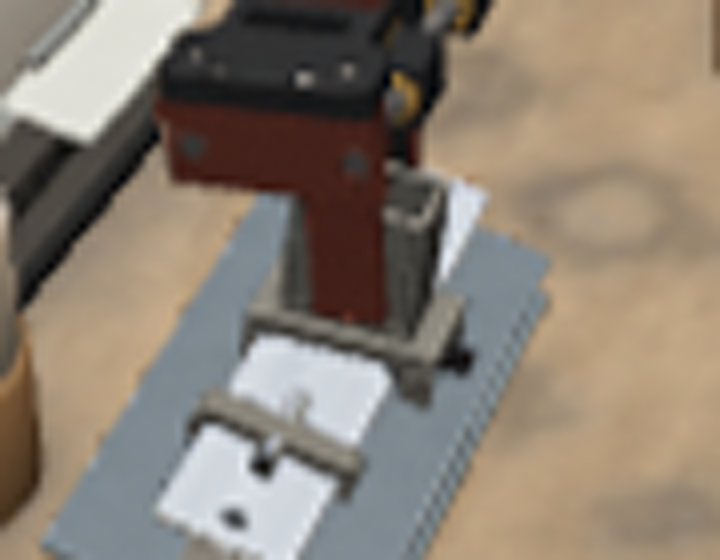

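```bash
python3 -m creep '[{"claw":20,"slide":[-0.8,0,1],"spin":0},{"claw":20,"slide":[0,0,0],"spin":0}]'|grep -E "pos|wrist"
python3 -m creep '[{"claw":20,"slide":[-0.8,0,1],"spin":0},{"claw":20,"slide":[0,0,0],"spin":0}]'|grep -E "pos|wrist"
```

```text
position: [0.6143, 0.0019, 0.0711]
wrist_force: [0.9, -0.3, 6.5]
position: [0.6136, 0.0019, 0.0702]
wrist_force: [0.6, -0.2, 7.8]
```

```bash
python3 -m creep '[{"claw":20,"slide":[-0.7,0,1],"spin":0},{"claw":20,"slide":[0,0,0],"spin":0}]'|grep -E "pos|wrist"
python3 -m creep '[{"claw":20,"slide":[-0.7,0,1],"spin":0},{"claw":20,"slide":[0,0,0],"spin":0}]'|grep -E "pos|wrist"
```

```text
position: [0.6129, 0.002, 0.0693]
wrist_force: [0.4, -0.2, 6.9]
position: [0.612, 0.002, 0.0681]
wrist_force: [0.5, -0.2, 5.6]
```

```bash
python3 -m creep '[{"claw":20,"slide":[-0.4,0,0.8],"spin":0},{"claw":20,"slide":[0,0,0],"spin":0}]'|grep -E "pos|wrist"
python3 -m creep '[{"claw":20,"slide":[-0.4,0,0.8],"spin":0},{"claw":20,"slide":[0,0,0],"spin":0}]'|grep -E "pos|wrist"
```

```text
position: [0.6112, 0.002, 0.067]
wrist_force: [-1.0, -0.0, 6.3]
position: [0.6107, 0.002, 0.0662]
wrist_force: [-1.0, -0.1, 5.5]
```

```bash
python3 -m creep '[{"claw":20,"slide":[0,0,0.8],"spin":0},{"claw":20,"slide":[0,0,0],"spin":0}]'|grep -E "pos|wrist"
python3 -m creep '[{"claw":20,"slide":[0,0,0.8],"spin":0},{"claw":20,"slide":[0,0,0],"spin":0}]'|grep -E "pos|wrist"
python3 - <<'E'
from h import *
np.set_printoptions(precision=4,suppress=True)
im,d=capture("side"); s=env.sense(); print(s["wrist_force"],s["ft_torque"])
u=px("side",s["position"]).astype(int)
for n in ("holder_lip","holder_foot","end_clamp"):
    for r in landmark_of(n,"side")[:2]: print(n,r["conf"],w("side",r["xyz"]))
cv2.imwrite("pics/snap.png",cv2.resize(im[u[1]-35:u[1]+35,u[0]-45:u[0]+45],None,fx=8,fy=8,interpolation=cv2.INTER_CUBIC))
E
```

```text
position: [0.6102, 0.0021, 0.0652]
wrist_force: [-0.6, 0.1, 5.0]
position: [0.6099, 0.0021, 0.0642]
wrist_force: [-2.5, 0.1, 4.4]
[-1.4296  0.8194  5.0989] [ 0.022   0.2709 -0.0572]
holder_lip 0.88 [0.6444 0.0007 0.0614]
holder_lip 0.64 [ 0.3499 -0.0588  0.0105]
holder_foot 0.88 [ 0.3579 -0.0149  0.0112]
holder_foot 0.7 [0.6013 0.0047 0.0466]
end_clamp 0.49 [0.6495 0.0603 0.061 ]
```

View pics/snap.png

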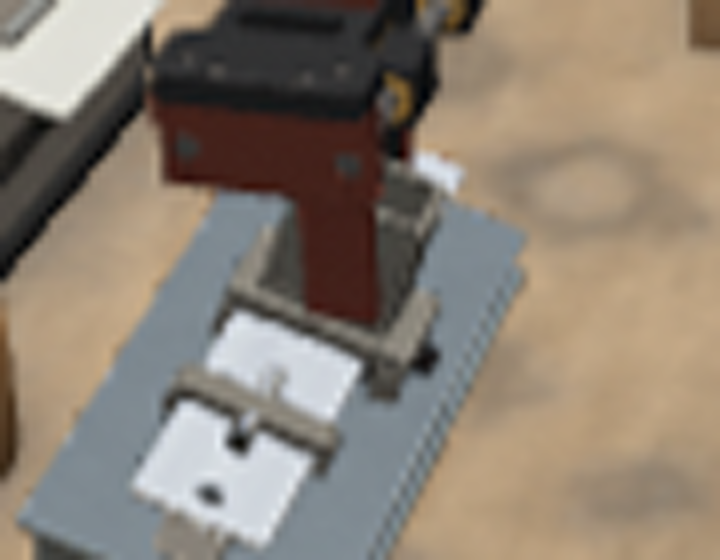

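```bash
python3 -m creep '[{"claw":20,"slide":[0,0,0],"spin":0},{"claw":20,"slide":[0,0,0.6],"spin":0},{"claw":20,"slide":[0,0,0],"spin":0}]' 35|grep -E "pos|wrist|grip"
python3 -m creep '[{"claw":20,"slide":[0,0,0.5],"spin":0},{"claw":20,"slide":[0,0,0],"spin":0}]'|grep -E "pos|wrist"
```

```text
position: [0.6099, 0.0021, 0.0642]
wrist_force: [-4.2, -0.6, 10.2]
grip_force: 35.0
position: [0.6099, 0.0021, 0.0641]
wrist_force: [-5.5, 0.2, 13.5]
```

```bash
python3 -m creep '[{"claw":20,"slide":[0,0,-1],"spin":0},{"claw":20,"slide":[0,0,-0.7],"spin":0},{"claw":20,"slide":[0,0,0],"spin":0}]' |grep -E "pos|wrist|grip"
python3 -m creep '[{"claw":20,"slide":[0,0,-0.5],"spin":0},{"claw":20,"slide":[0,0,0],"spin":0}]'|grep -E "pos|wrist"
```

```text
position: [0.6101, 0.0019, 0.0644]
wrist_force: [-1.8, 0.6, 0.3]
grip_force: 35.0
position: [0.611, 0.0018, 0.0649]
wrist_force: [0.4, -0.1, -5.4]
```

```bash
python3 -m creep '[{"claw":20,"slide":[0,0,-0.5],"spin":0},{"claw":20,"slide":[0,0,0],"spin":0}]'|grep -E "pos|wrist"
```

```text
position: [0.6113, 0.0018, 0.0654]
wrist_force: [2.3, 1.2, -11.0]
```

```bash
python3 -m creep '[{"claw":20,"slide":[0,0,0.9],"spin":0},{"claw":20,"slide":[0,0,0],"spin":0},{"claw":20,"slide":[0,0,0],"spin":0}]' 15|grep -E "pos|wrist"
python3 -m creep '[{"claw":20,"slide":[0,-1,0],"spin":0},{"claw":20,"slide":[0,-1,0],"spin":0},{"claw":20,"slide":[0,-1,0],"spin":0},{"claw":20,"slide":[0,-1,0],"spin":0}]'|grep -E "pos|wrist"
python3 -m creep '[{"claw":20,"slide":[0,-1.5,0],"spin":0},{"claw":20,"slide":[0,-1.5,0],"spin":0},{"claw":20,"slide":[0,-1.5,0],"spin":0},{"claw":20,"slide":[0,-1.5,0],"spin":0},{"claw":20,"slide":[0,0,0],"spin":0}]'|grep -E "pos|wrist"
```

```text
position: [0.6117, 0.0018, 0.0653]
wrist_force: [0.7, 0.0, -7.2]
position: [0.6118, 0.0057, 0.0653]
wrist_force: [0.9, -1.1, -7.7]
position: [0.6121, 0.0124, 0.0653]
wrist_force: [0.5, -0.4, -7.2]
```

```bash
python3 -m creep '[{"claw":20,"slide":[0,0,0.6],"spin":0},{"claw":20,"slide":[0,-1,0],"spin":0},{"claw":20,"slide":[0,-1,0],"spin":0},{"claw":20,"slide":[0,0,0],"spin":0}]'|grep -E "pos|wrist"
python3 -m creep '[{"claw":20,"slide":[0,-1,0],"spin":0},{"claw":20,"slide":[0,0,0],"spin":0}]'|grep -E "pos|wrist"
python3 - <<'E'
from h import *
np.set_printoptions(precision=4,suppress=True)
im,d=capture("top"); s=env.sense(); print(s["position"])
capture("side")
for c in("top","side"):
  for n in ("holder_lip","holder_foot","end_clamp"):
    for r in landmark_of(n,c)[:2]: print(n,r["conf"],w(c,r["xyz"]))
cv2.imwrite("pics/t2.png",cv2.resize(im[145:190,250:320],None,fx=11,fy=11,interpolation=cv2.INTER_CUBIC))
E
```

```text
position: [0.6122, 0.0144, 0.065]
wrist_force: [-0.5, -0.1, -3.2]
position: [0.6122, 0.0153, 0.0649]
wrist_force: [-1.6, 1.2, -2.1]
[0.6122 0.0153 0.0649]
holder_lip 0.25 [ 0.4468 -0.2887 -0.0027]
holder_lip 0.94 [ 0.3484 -0.06    0.0113]
holder_lip 0.77 [0.6477 0.0149 0.0612]
holder_foot 0.97 [ 0.3617 -0.014   0.0119]
holder_foot 0.58 [ 0.5702 -0.4576  0.0009]
end_clamp 0.68 [0.6468 0.0621 0.0606]
end_clamp 0.65 [0.6306 0.0087 0.0344]
```

View pics/t2.png

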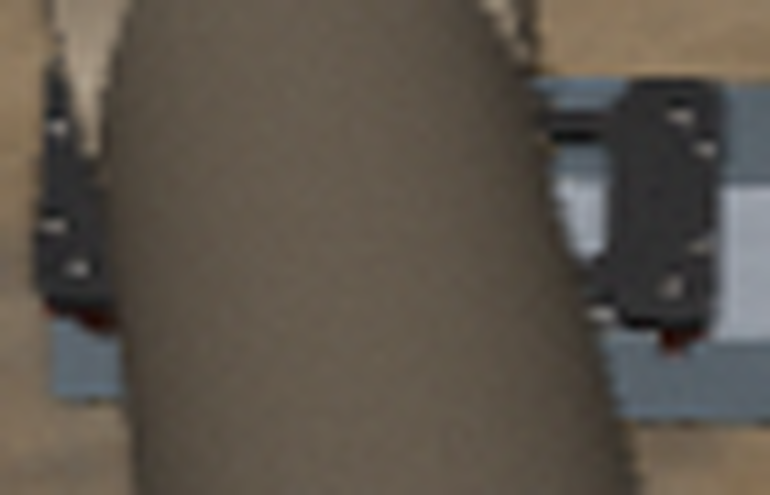

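The arm hides the rail in the top view. By the side view about 27 mm remain to the clamp, so I'll feel for the screw.

```bash
python3 -m creep '[{"claw":20,"slide":[0,-0.5,0],"spin":0},{"claw":20,"slide":[0,-0.5,0],"spin":0}]'|grep -E "pos|wrist"
python3 -m creep '[{"claw":20,"slide":[0,-0.5,0],"spin":0},{"claw":20,"slide":[0,-0.5,0],"spin":0}]'|grep -E "pos|wrist"
```

```text
position: [0.6122, 0.0154, 0.0648]
wrist_force: [-2.1, -0.3, -1.6]
position: [0.6122, 0.0166, 0.0648]
wrist_force: [-1.3, -0.3, -0.4]
```

```bash
python3 -m creep '[{"claw":20,"slide":[0,-0.5,0],"spin":0},{"claw":20,"slide":[0,-0.5,0],"spin":0}]'|grep -E "pos|wrist"
```

```text
position: [0.6123, 0.0178, 0.0648]
wrist_force: [-2.5, -1.6, -0.1]
```

```bash
python3 -m creep '[{"claw":20,"slide":[0,-0.5,0],"spin":0},{"claw":20,"slide":[0,-0.5,0],"spin":0}]'|grep -E "pos|wrist"
python3 -m creep '[{"claw":20,"slide":[0,-0.5,0],"spin":0},{"claw":20,"slide":[0,0,0],"spin":0}]'|grep -E "pos|wrist"
```

```text
position: [0.6124, 0.0188, 0.0648]
wrist_force: [-2.1, -1.7, -0.5]
position: [0.6124, 0.0195, 0.0648]
wrist_force: [-2.1, -1.1, 0.6]
```

```bash
python3 -m creep '[{"claw":20,"slide":[0,-0.5,0],"spin":0},{"claw":20,"slide":[0,-0.5,0],"spin":0}]'|grep -E "pos|wrist"
```

```text
position: [0.6124, 0.0203, 0.0647]
wrist_force: [-1.5, -1.6, 1.0]
```

```bash
python3 -m creep '[{"claw":20,"slide":[0,-0.5,-0.2],"spin":0},{"claw":20,"slide":[0,-0.5,0],"spin":0}]'|grep -E "pos|wrist"
python3 -m creep '[{"claw":20,"slide":[0,-0.5,0],"spin":0},{"claw":20,"slide":[0,0,0],"spin":0}]'|grep -E "pos|wrist"
```

```text
position: [0.6124, 0.0219, 0.0648]
wrist_force: [0.3, 0.3, -1.5]
position: [0.6125, 0.0223, 0.0648]
wrist_force: [-1.3, 0.2, -2.1]
```

```bash
python3 -m creep '[{"claw":20,"slide":[0,-0.5,0],"spin":0},{"claw":20,"slide":[0,-0.5,0],"spin":0}]'|grep -E "pos|wrist"
```

```text
position: [0.6124, 0.0229, 0.0649]
wrist_force: [-1.0, 0.7, -2.4]
```

```bash
python3 -m creep '[{"claw":20,"slide":[0,-0.5,0],"spin":0},{"claw":20,"slide":[0,0,0],"spin":0}]'|grep -E "pos|wrist"
```

```text
position: [0.6125, 0.0235, 0.0649]
wrist_force: [-1.0, 0.4, -1.4]
```

```bash
python3 -m creep '[{"claw":20,"slide":[0,-0.5,0],"spin":0},{"claw":20,"slide":[0,-0.5,0],"spin":0}]'|grep -E "pos|wrist"
python3 -m creep '[{"claw":20,"slide":[0,-0.5,0],"spin":0},{"claw":20,"slide":[0,0,0],"spin":0}]'|grep -E "pos|wrist"
```

```text
position: [0.6125, 0.0243, 0.0649]
wrist_force: [-1.6, -0.3, -2.4]
position: [0.6126, 0.025, 0.0649]
wrist_force: [-0.7, -0.8, -1.7]
```

```bash
python3 -m creep '[{"claw":20,"slide":[0,-0.5,0],"spin":0},{"claw":20,"slide":[0,0,0],"spin":0}]'|grep -E "pos|wrist"
```

```text
position: [0.6126, 0.0255, 0.065]
wrist_force: [-1.1, -0.2, -2.7]
```

```bash
python3 -m creep '[{"claw":20,"slide":[0,-0.5,0],"spin":0},{"claw":20,"slide":[0,-0.5,0],"spin":0}]'|grep -E "pos|wrist"
python3 -m creep '[{"claw":20,"slide":[0,-0.5,0],"spin":0},{"claw":20,"slide":[0,0,0],"spin":0}]'|grep -E "pos|wrist"
```

```text
position: [0.6126, 0.0264, 0.0649]
wrist_force: [-1.5, -0.9, -2.2]
position: [0.6127, 0.027, 0.0649]
wrist_force: [-0.4, -0.7, -2.6]
```

```bash
python3 -m creep '[{"claw":20,"slide":[0,-0.5,0],"spin":0},{"claw":20,"slide":[0,0,0],"spin":0}]'|grep -E "pos|wrist"
```

```text
position: [0.6127, 0.0275, 0.065]
wrist_force: [-0.9, 0.1, -2.3]
```

```bash
python3 -m creep '[{"claw":20,"slide":[0,-0.5,0],"spin":0},{"claw":20,"slide":[0,0,0],"spin":0}]'|grep -E "pos|wrist"
```

```text
position: [0.6127, 0.028, 0.065]
wrist_force: [-0.8, -0.5, -1.4]
```

```bash
python3 -m creep '[{"claw":20,"slide":[0,-0.5,0],"spin":0},{"claw":20,"slide":[0,-0.5,0],"spin":0}]'|grep -E "pos|wrist"
python3 -m creep '[{"claw":20,"slide":[0,-0.5,0],"spin":0},{"claw":20,"slide":[0,0,0],"spin":0}]'|grep -E "pos|wrist"
```

```text
position: [0.6128, 0.0289, 0.0649]
wrist_force: [-0.3, -0.4, -2.5]
position: [0.6127, 0.0289, 0.0649]
wrist_force: [-0.7, -2.0, -2.1]
```

```bash
python3 -m creep '[{"claw":20,"slide":[0,-0.5,0],"spin":0},{"claw":20,"slide":[0,0,0],"spin":0}]'|grep -E "pos|wrist"
```

```text
position: [0.6127, 0.029, 0.0649]
wrist_force: [-1.3, -3.4, -0.9]
```

```bash
python3 -m creep '[{"claw":20,"slide":[0,-0.5,0],"spin":0},{"claw":20,"slide":[0,0,0],"spin":0}]'|grep -E "pos|wrist"
```

```text
position: [0.6127, 0.0291, 0.0649]
wrist_force: [-1.5, -4.5, -1.3]
```

```bash
python3 -m creep '[{"claw":20,"slide":[0,-0.5,0],"spin":0},{"claw":20,"slide":[0,0,0],"spin":0}]'|grep -E "pos|wrist"
```

```text
position: [0.6127, 0.0291, 0.0649]
wrist_force: [-2.0, -6.9, -1.4]
```

```bash
python3 -m creep '[{"claw":20,"slide":[0,-0.5,0],"spin":0},{"claw":20,"slide":[0,0,0],"spin":0}]'|grep -E "pos|wrist|width"
```

```text
position: [0.6127, 0.0292, 0.0649]
wrist_force: [-0.8, -6.8, 0.1]
width: 0.0298
```

```bash
python3 -m creep '[{"claw":20,"slide":[0,-0.4,0],"spin":0},{"claw":20,"slide":[0,0,0],"spin":0}]'|grep -E "pos|wrist|width"
```

```text
position: [0.6127, 0.0292, 0.0649]
wrist_force: [-1.8, -7.9, -0.4]
width: 0.0301
```

```bash
python3 -m creep '[{"claw":20,"slide":[0,-0.4,0],"spin":0},{"claw":20,"slide":[0,0,0],"spin":0}]'|grep -E "pos|wrist|width"
```

```text
position: [0.6127, 0.0292, 0.0649]
wrist_force: [-2.5, -8.5, 0.2]
width: 0.0297
```

```bash
python3 -m creep '[{"claw":20,"slide":[0,-0.2,0],"spin":0},{"claw":20,"slide":[0,0,0],"spin":0},{"claw":20,"slide":[0,0,0],"spin":0},{"claw":20,"slide":[0,0,0],"spin":0},{"claw":20,"slide":[0,0,0],"spin":0}]'|grep -E "pos|wrist|width"
```

```text
position: [0.6127, 0.0292, 0.0649]
wrist_force: [-1.9, -8.4, -0.8]
width: 0.0299
```

```bash
python3 -m creep '[{"claw":20,"slide":[0,-0.5,0],"spin":0},{"claw":20,"slide":[0,0,0],"spin":0},{"claw":20,"slide":[0,0,0],"spin":0},{"claw":20,"slide":[0,0,0],"spin":0},{"claw":20,"slide":[0,0,0],"spin":0}]'|grep -E "t:|pos|wrist|width"
```

```text
t: 22.3
position: [0.6127, 0.0293, 0.0649]
eef_rot: [0.002, 1.0, -0.021, -0.0]
wrist_force: [-1.2, -8.7, -0.4]
width: 0.0299
```

```bash
python3 -m creep '[{"claw":20,"slide":[0,1.5,0],"spin":0},{"claw":20,"slide":[0,1.5,0],"spin":0},{"claw":20,"slide":[0,0.3,0],"spin":0},{"claw":20,"slide":[0,0,0],"spin":0}]'|grep -E "pos|wrist|width"
python3 -m creep '[{"claw":50,"slide":[0,0,0],"spin":0},{"claw":50,"slide":[0,0,0],"spin":0},{"claw":50,"slide":[0,0,0],"spin":0},{"claw":50,"slide":[0,0,0],"spin":0},{"claw":50,"slide":[0,0,0],"spin":0}]'|grep -E "pos|wrist|width|grip"
```

```text
position: [0.6128, 0.029, 0.0649]
wrist_force: [-1.7, -5.5, -1.6]
width: 0.03
position: [0.6129, 0.0301, 0.0651]
wrist_force: [-0.4, 0.3, 0.1]
width: 0.0497
grip_force: 0.0
```

Released. Raise straight up and check.

```bash
python3 -m creep '[{"claw":50,"slide":[0,0,-10],"spin":0},{"claw":50,"slide":[0,0,-25],"spin":0},{"claw":50,"slide":[0,0,-40],"spin":0},{"claw":50,"slide":[-30,0,-30],"spin":0},{"claw":50,"slide":[-50,0,0],"spin":0}]'|grep -E "pos|wrist"
python3 -m creep '[{"claw":50,"slide":[-50,0,0],"spin":0},{"claw":50,"slide":[0,0,0],"spin":0},{"claw":50,"slide":[0,0,0],"spin":0}]'|grep -E "pos|wrist"
python3 - <<'E'
from h import *
np.set_printoptions(precision=4,suppress=True)
im,d=capture("side")
for n in ("holder_lip","holder_foot","end_clamp"):
    for r in landmark_of(n,"side")[:2]: print(n,r["conf"],w("side",r["xyz"]))
cv2.imwrite("pics/end.png",cv2.resize(im[185:265,225:325],None,fx=7,fy=7,interpolation=cv2.INTER_CUBIC))
E
```

```text
position: [0.5373, 0.0336, 0.175]
wrist_force: [0.3, 0.9, 0.4]
position: [0.4824, 0.0347, 0.1709]
wrist_force: [0.6, -0.1, 0.9]
holder_lip 0.74 [0.647  0.0245 0.0613]
holder_lip 0.69 [ 0.3479 -0.0606  0.0104]
holder_foot 0.74 [0.6049 0.0313 0.0461]
holder_foot 0.63 [ 0.3574 -0.0152  0.0111]
end_clamp 0.62 [ 0.5163  0.2486 -0.002 ]
end_clamp 0.53 [0.645  0.0628 0.06  ]
```

View pics/end.png

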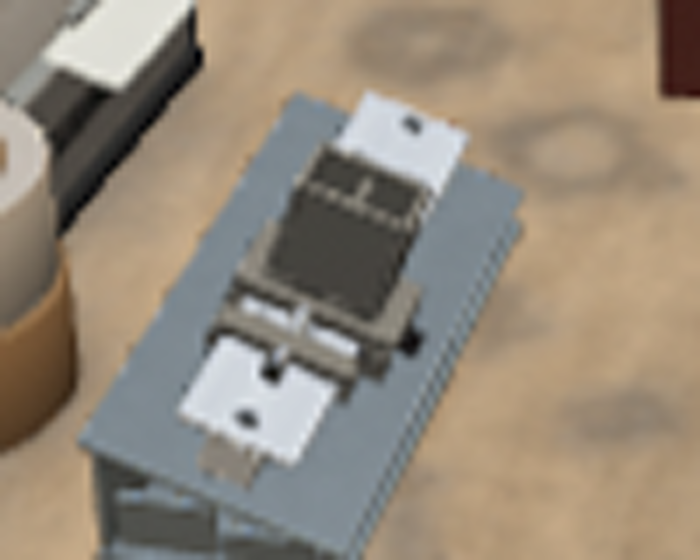

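The holder sits flat on the rail against the screw, with the clip at the lower edge, crop px (410,340), and the gripper is clear.

```bash
python3 -c "
from plant import env
print(env.close_job())"
```

```text
the job is handed in; nothing more can be done
None
```

The grey holder is mounted flat on the rail, slid left to the stop screw, pressed there at about 8.5 N (a little under the 10 N asked) for over half a second, and released; the job is handed in, but no verdict came back. That the clip snapped is judged from its holding against an upward pull and from the side picture.

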